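# Slide the battery pack into the rover's bay and lock it

### The arm

A 7-joint arm with a two-finger parallel gripper is mounted at the origin on the work surface. World frame = base frame: x ahead of the robot, y to its left, z up, the work surface at z = 0. Lengths are in m, angles in rad, forces in N, time in s.
With the tool pointing down it reaches from about 0.35 to 0.775 m from the base axis. Payload 3.1 kg.
Tool frame: the origin (TCP) lies at the very end of the fingers, on their centre line; the grasp point (between the pads) lies 19 mm behind it; z points along the fingers, y is the direction in which the jaws open and shut (so a half turn about z gives the same grasp; the last joint's range is limited). The gripper opens to 85 mm and grips with 20 to 120 N. Pads are 22 mm wide; open, the fingers measure 114 mm over their backs; the gripper's body (76 mm by 85 mm) begins 54 mm behind the grasp point. The pads swing forward as they close: fully open they stand 13 mm farther back than shut.
Start: joints at [1.072, 0.311, 0.014, 1.512, -0.004, 1.319, -0.027], TCP at [0.243, -0.494, 0.231] pointing down, gripper open.
Joint ranges: [-2.7, 2.7], [-0.3, 1.91], [-1.27, 1.3], [0.12, 2.57], [-1.44, 4.58], [0.2, 2.03], [-3.05, 3.05]. Speed limits (rad/s): [2.79, 2.79, 3.14, 3.14, 3.14, 3.14, 3.14].

### API

Orientations are given as a rotation vector (axis times angle).
In Python, from station import bot gives the robot as it stands.
- The arm moves only by the shell command python3 -m inch 'ROWS' [FORCE]. ROWS is JSON, a list of rows, each an object with "dp": the shift along the world's x, y, z in mm, a list of three; "rotation": the turn, a rotation vector about the world's x, y, z in rad, a list of three; "grip": the finger opening in mm, from 0 to 85.4. A call has exactly 10 rows; each row shifts and turns the commanded pose from where the row before left it; what a row does not reach is not made up. A row lasts 1/10 s, in which the tool goes at most 50 mm and 8.59 degrees, less where a joint would pass 70% of its speed; a pose out of reach is approached as far as the arm can. A call with a gripper value outside its range is refused whole. The fingers move at their own pace and stop on an object; FORCE is the grip in N (left out, the last holds). Time passes only in rows, so rows that do not move let the fingers close, or fill a call up. It gives the time, the measured TCP pose, the force and the opening at its end, in the units of the state.
- bot.sense(): the state, without advancing time (a new reading comes with each control period).
- bot.read_camera(name): name is "side" or "top"; returns the picture (384x512x3 uint8, red, green, blue); there is no depth.
- bot.camera_model(name): a dict with "camera_matrix" (3x3 intrinsics, pixels), "rvec" (rotation vector, rad) and "tvec" (3), from world to camera coordinates, as OpenCV has them. Camera axes: x right, y down, z forward; pixel columns grow to the right and rows downward; lengths in m; the calibration is good to about 2 mm. A picture is of the moment at which its call begins. camera_model takes no time and is no camera call.
- bot.close_job(): hands the job in, once; it reports no verdict.
The state is a dict: "t": time; "joints": joint angles; "joint_vel": joint speeds; "joint_torque": joint torques, N m; "tool_pos": TCP position; "ee_rot": TCP orientation; "wrist_force": force on the tool from outside, world axes, zero at the start; "moment": the same for the moment, N m; "gripper_width": opening from 0.0 (shut) to 1.0 (fully open).
Only numpy, scipy, OpenCV 4.12 (cv2) and the standard library are available. Lean on these libraries where they do the work, as an engineer would, in place of code of your own. Each camera call takes 0.05 s, during which the arm holds its last target. There are 200 camera calls.

### The job

The battery pack lies askew on the rear of the rover's deck. Push it along the deck with your fingertips, without picking it up, through the narrow gap between the two rear pillars until it sits home against the stop bar, then swing the swivel catch fully shut behind it. Leave the bearing blocks, the can and the screwdriver where they are.

Things in the scene. Friction and masses are not known exactly. Their poses are not given: they have to be found in the camera images.
- rover: tracked rover chassis, fixed on the bench. Origin: on the bench, under the middle of the gap between its rear pillars; x points from the deck's open rear to the nose (the way the pack goes in), y to its left, z up. Flat aluminium deck 40 mm above the bench, x -170 to +155, y -90 to +90 mm. Black rubber tracks along both sides (|y| 96 to 140, x -150 to +130 mm), top 65 mm above the bench
- gap (a point): point on the deck midway between the two rear pillars, axes as the rover's. Four grey round pillars, 14 mm across, stand 30 mm above the deck: the rear pair at rover x = 0, y = +39.5 and -39.5 mm (clear gap 65 mm), the front pair at x = 70 mm, same y
- stop (a point): middle of the foot of the stop bar's rear face, on the deck, 84.5 mm ahead of point gap. The bar lies across the end of the bay, 100 mm wide, 20 mm tall. Ahead of it, at the nose, sits a small green control board, up to 18 mm above the deck
- pack: battery pack: black open holder with three grey cells lying along it, 77 mm long (its x), 60 wide (y), 21 tall, about 0.2 kg, loose on the rear of the deck, its x within 20 degrees of the rover's x. Origin: centre of its underside, 40 mm above the bench. Home, its front end touches the stop bar: origin at rover x = 46 mm, y = 0 (2.5 mm play each side), rear end at x = 7.5 mm
- catch (a joint): swivel catch, a steel bar turning about the rear right pillar. Angle in rad: 0 = shut (hard limit), bar straight across the gap (rover +y); it grows as the bar swings to the rear: at 1.57 it points to the rear (-x), beyond that also outward to the right; limit 2.35. Starts at 1.75 to 2.2. A stiff pivot (about 1 N at the tab) keeps it where it is left
- catch_pivot (a point): axis of the catch, at deck height: the centre line of the rear right pillar, rover x = 0, y = -39.5 mm. The bar is 8 mm thick, 10 mm tall (7 to 17 mm above the deck) and ends 46 mm from this axis. Shut, its front face is 3.5 mm behind the rear end of a pack at home
- catch_tab (a point): middle of the upright finger tab on the free end of the catch, 38 mm from the pivot axis, 23 mm above the deck; the tab is 5 mm thick, 16 mm long along the bar and reaches 31 mm above the deck
- bearing_a: black plastic bearing block, foot 30 x 22 mm, 22 mm tall, loose on the deck left of the bay; not part of the job, stays where it is. Origin: centre of its underside
- bearing_b: black plastic bearing block, foot 30 x 22 mm, 22 mm tall, loose on the deck right of the bay; not part of the job, stays where it is. Origin: centre of its underside
- can: plain aluminium drinks can, 66 mm across, 115 mm tall, upright on the bench behind the rover's rear; stays where it is. Origin: centre of its underside
- driver: screwdriver with a black handle, lying on the bench ahead of the rover's nose; stays where it is
Not all that is in view belongs to the job. There is more than one size of the pack; the job needs the middle-sized.

How it is judged:
By the outcome, as a careful person would: the job done as asked, in the order asked, and still so for the second after the job is handed in, with the robot touching nothing.
It also fails if it takes over 61 s, if anything falls off the work surface, if the arm or the gripper's body presses on something with over 40 N, if the wrist force passes 120 N, or if a joint passes its speed limit or range.

## Working session

There is one attempt and no reset: what is moved stays moved. The work goes in short steps, Python scripts to look and compute and a shell command to move; the robot and the scene stay as the last step left them, time stands still between calls to the robot, and variables do not carry over. Pictures are saved under pics/ and viewed, about 8 in all and at most 12, crops included, and the job is handed in when it is done.

```bash
mkdir -p pics; ls; python3 - <<'E'
from station import bot
import cv2
for n in("top","side"):
    cv2.imwrite(f"pics/{n}0.png",cv2.resize(bot.read_camera(n),(800,600),interpolation=cv2.INTER_CUBIC)[:,:,::-1])
    print(n,bot.camera_model(n))
s=bot.sense();print(s)
E
```

```text
pics
top {'camera_matrix': array([[357.21386613,   0.        , 254.73458337],
       [  0.        , 357.21386613, 192.99923932],
       [  0.        ,   0.        ,   1.        ]]), 'rvec': array([ 2.19006255, -2.211957  ,  0.09433823]), 'tvec': array([0.01016572, 0.64636531, 0.79839444])}
side {'camera_matrix': array([[383.22730941,   0.        , 252.38770547],
       [  0.        , 383.22730941, 194.97481076],
       [  0.        ,   0.        ,   1.        ]]), 'rvec': array([ 2.32342395, -0.68169795,  0.2640612 ]), 'tvec': array([-0.55045422,  0.31975943,  0.67094666])}
{'t': 0.1, 'joints': array([ 1.07231345,  0.31165618,  0.01400577,  1.51291363, -0.00441132,
        1.31922464, -0.02720891]), 'joint_vel': array([-5.00405224e-04, -1.75444193e-03,  7.70959296e-04, -4.28432229e-03,
       -1.01448025e-03,  4.65869204e-05,  1.69894334e-03]), 'joint_torque': array([ 5.30404432e-04, -3.80855513e+01,  1.46427937e-01, -2.31241822e+01,
        1.22060269e-02,  8.19739042e-03,  3.36564756e-05]), 'tool_pos': array([ 0.24229842, -0.49300563,  0.23031716]), 'ee_rot': array([-3.05795284e+00, -7.10897400e-01,  8.98769744e-04]), 'wrist_force': array([-0.96486448,  0.75147646,  0.00814339]), 'moment': array([0.00145104, 0.0035359 , 0.0548622 ]), 'gripper_width': 1.0018230771507284}
```

View pics/top0.png

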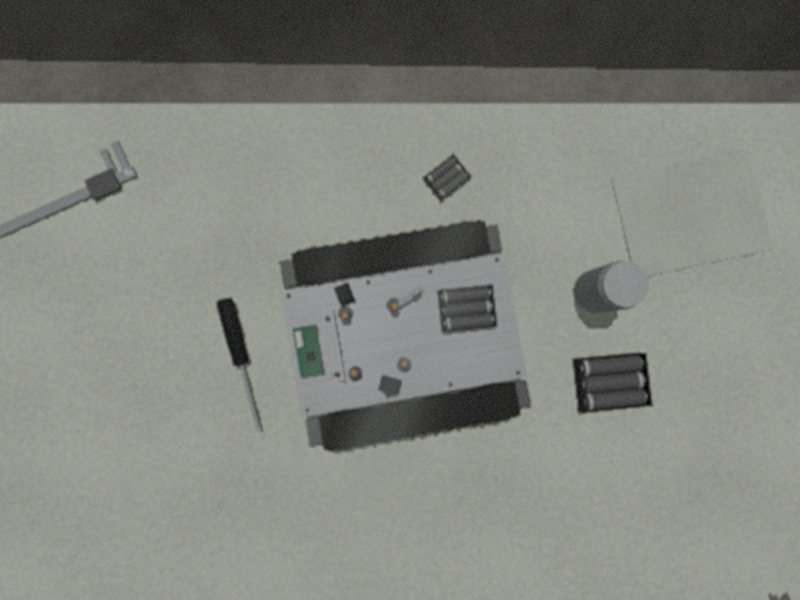

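View pics/side0.png

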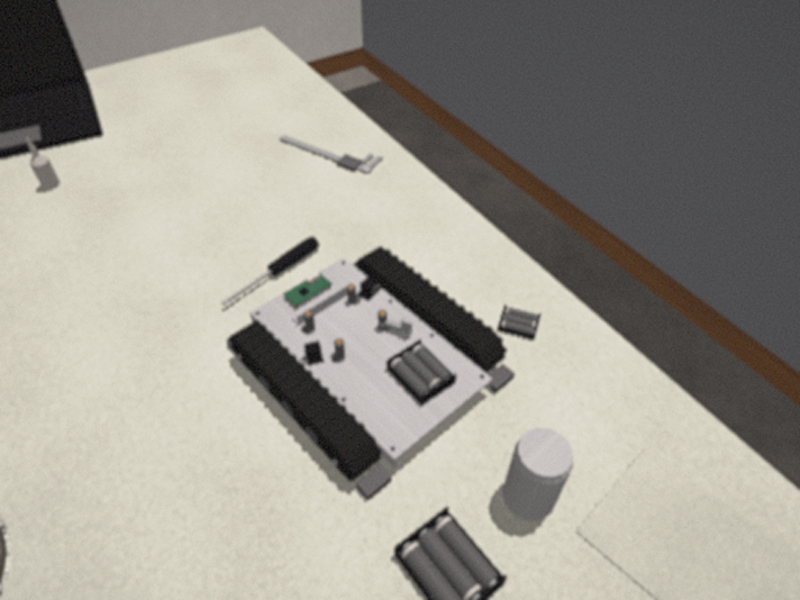

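Candidates for the pack (in the 800x600 top view): small at (447,177) on the bench, large at (612,382) on the bench, and the middle-sized one at (468,309) on the rear of the deck. I choose the deck one. The catch is at (393,306)→(420,294), pointing to the rear and outward. Next is a close crop to check this.

```bash
cat >h.py <<'E'
import numpy as np,cv2
from station import bot
def ray(n,uv,z):
    "pixel (original) -> world point at height z"
    c=bot.camera_model(n);R=cv2.Rodrigues(c["rvec"])[0]
    d=R.T@np.linalg.solve(c["camera_matrix"],[uv[0],uv[1],1]);o=-R.T@c["tvec"]
    return o+d*(z-o[2])/d[2]
def proj(n,P):
    c=bot.camera_model(n);return cv2.projectPoints(np.float64(P).reshape(-1,1,3),c["rvec"],c["tvec"],c["camera_matrix"],None)[0][:,0]
def crop(n,x0,y0,w,h,s,f):
    im=bot.read_camera(n)[y0:y0+h,x0:x0+w]
    cv2.imwrite(f,cv2.resize(im,None,fx=s,fy=s,interpolation=cv2.INTER_CUBIC)[:,:,::-1])
E
python3 - <<'E'
from h import *
crop("top",178,155,160,120,5,"pics/top1.png")
E
```

```text
(no output)
```

View pics/top1.png

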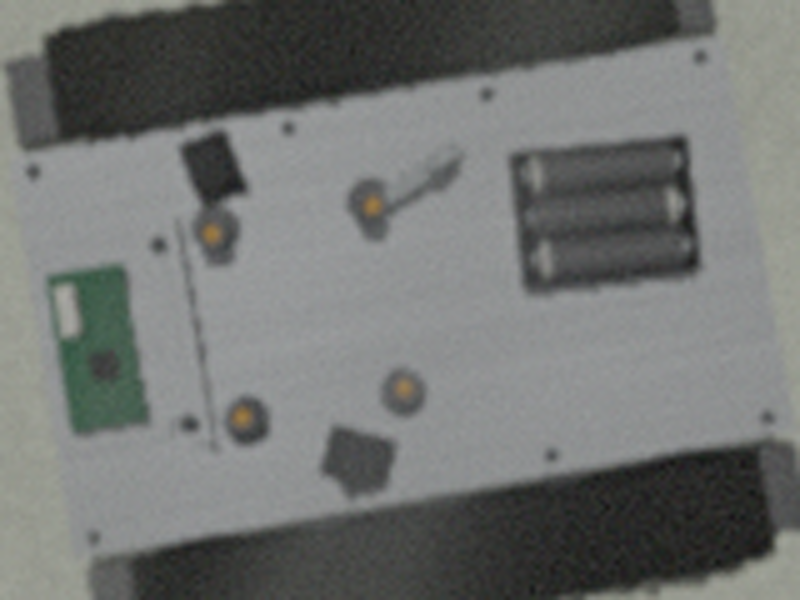

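The crop shows the pillar tops at (372,205), (404,388), (212,233) and (242,418), with the catch tab at about (447,160). The pack corners are (512,153), (687,137), (700,270) and (527,292); its size is checked below.

```bash
cat >>h.py <<'E'
def C(u,v,z,n="top",x0=178,y0=155,s=5): return ray(n,((u+.5)/s-.5+x0,(v+.5)/s-.5+y0),z)
def fit(A,B):
    A=np.array(A)[:,:2];B=np.array(B)[:,:2];a=A-A.mean(0);b=B-B.mean(0)
    th=np.arctan2((a[:,0]*b[:,1]-a[:,1]*b[:,0]).sum(),(a*b).sum());R=np.array([[np.cos(th),-np.sin(th)],[np.sin(th),np.cos(th)]])
    t=B.mean(0)-R@A.mean(0);return th,t,R,(B-(A@R.T+t))*1e3
E
python3 - <<'E'
from h import *
np.set_printoptions(precision=4,suppress=True)
M=[(0,-.0395),(0,.0395),(.07,-.0395),(.07,.0395)]
W=[C(*p,.07) for p in((372,205),(404,388),(212,233),(242,418))]
th,t,R,e=fit(M,W);print("rover",th,t,"\n",e)
P=np.array([C(*p,.061) for p in((512,153),(687,137),(700,270),(527,292))])[:,:2]
print(np.linalg.norm(np.roll(P,-1,0)-P,axis=1))
r=(P-t)@R;print("pack corners rover",r*1e3)
h=.0385;k=.03
pt,pc,_,e=fit([(h,-k),(-h,-k),(-h,k),(h,k)],r);print("pack",np.degrees(pt),pc*1e3,"\n",e)
tab=(C(447,160,.071)[:2]-t)@R;print("tab",tab*1e3, np.linalg.norm(tab-[0,-.0395]))
print("deck holes",[((C(*p,.04)[:2]-t)@R*1e3).round(1) for p in((33,172),(94,538),(700,57),(768,418))])
crop("side",225,160,110,105,5.5,"pics/side1.png")
print("pillars in side crop",[((q-[225,160]+.5)*5.5).round() for q in proj("side",[[*(t+R@m),.07] for m in M])])
E
```

```text
rover 1.7334890948531212 [0.5984 0.0044] 
 [[ 0.3979  0.1046]
 [-0.0958  0.0223]
 [ 0.3618 -0.266 ]
 [-0.6639  0.1391]]
[0.0771 0.0584 0.0762 0.0609]
pack corners rover [[ -64.3163  -52.3039]
 [-141.1967  -46.1278]
 [-136.1601   12.0561]
 [ -60.0342    8.4558]]
pack -3.9669309723993993 [-100.4268  -19.48  ] 
 [[-0.2218 -0.2323]
 [-0.2867  0.6168]
 [ 0.5991 -1.0555]
 [-0.0905  0.6711]]
tab [-35.0846 -53.4397] 0.037752389714640386
deck holes [array([145.5, -81.8]), array([145.1,  82.2]), array([-158.,  -82.]), array([-158.3,   82.4])]
pillars in side crop [array([104., 223.]), array([-48., 324.]), array([ -5., 130.]), array([-156.,  224.])]
```

View pics/side1.png

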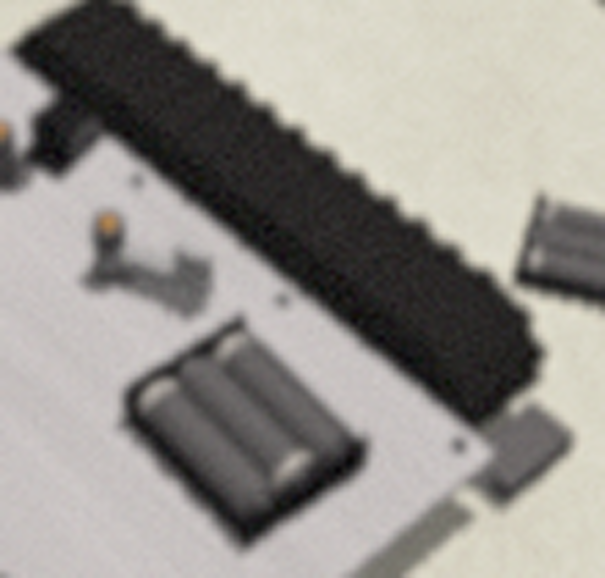

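The catch is at about 1.95 rad and the pack at rover (-100,-19.5) mm, yaw -4°. The 77x60 size matches and the deck holes confirm the rover's pose. Side crop: the pack is upright, the catch tab stands at (195,280), and the pillar lands where predicted to within 1 px. Next I work out the approach.

```bash
cat >>h.py <<'E'
from scipy.spatial.transform import Rotation as Ro
th=1.7335;t=np.array([.5984,.0044]);R=np.array([[np.cos(th),-np.sin(th)],[np.sin(th),np.cos(th)]])
def w(x,y,z): return np.r_[(t+R@[x/1e3,y/1e3])*1e3,z]   # rover mm (z world) -> world mm
def st():
    s=bot.sense();p=s["tool_pos"];r=Ro.from_rotvec(s["ee_rot"]).as_matrix()
    yaw=(np.degrees(np.arctan2(r[1,1],r[0,1])-th)+180)%180   # jaw axis vs rover x, want 90
    print("t",s["t"],"rover xy",((p[:2]-t)@R*1e3).round(1),"z",(p[2]*1e3).round(1),"jaw",yaw.round(2),"zaxis",r[:,2].round(3),"F rover",(R.T@s["wrist_force"][:2]).round(1),s["wrist_force"][2].round(1),"g",(s["gripper_width"]*85.4).round(1),"q7",s["joints"][6].round(2))
    return p*1e3
def go(x,y,z): print("dp",(w(x,y,z)-bot.sense()["tool_pos"]*1e3).round(1))
E
python3 - <<'E'
from h import *
st();go(-100,-19.5,130)
c=ray("top",(622/1.5625,285/1.5625),.115);print("can rover",(c[:2]-t)@R*1e3)
print("unit x,y",R.T.round(3))
E
```

```text
Traceback (most recent call last):
  File "h.py", line 24, in st
    print("t",s["t"],"rover xy",((p[:2]-t)@R*1e3).round(1),"z",(p[2]*1e3).round(1),"jaw",yaw.round(2),"zaxis",r[:,2].round(3),"F rover",(R.T@s["wrist_force"][:2]).round(1),s["wrist_force"][2].round(1),"g",(s["gripper_width"]*85.4).round(1),"q7",s["joints"][6].round(2))
                                                                                                                                                                                                             ^^^^^^^^^^^^^^^^^^^^^^^^^^^^^^^
AttributeError: 'float' object has no attribute 'round'
```

```bash
sed -i 's/(s\["gripper_width"\]\*85.4).round(1)/round(s["gripper_width"]*85.4,1)/' h.py
python3 - <<'E'
from h import *
st();go(-100,-19.5,130)
c=ray("top",(622/1.5625,285/1.5625),.115);print("can rover",(c[:2]-t)@R*1e3)
print("unit x,y",R.T.round(3))
E
```

```text
t 0.2 rover xy [-433.4  431.9] z 230.6 jaw 16.85 zaxis [-0.001  0.001 -1.   ] F rover [ 0.3 -0.4] 0.5 g 85.4 q7 -0.03
dp [ 391.4  402.1 -100.6]
can rover [-298.26356561  -13.01937976]
unit x,y [[-0.162  0.987]
 [-0.987 -0.162]]
```

```bash
python3 -m inch '[{"dp":[33,34,0],"rotation":[0,0,0.1277],"grip":85},{"dp":[33,34,0],"rotation":[0,0,0.1277],"grip":85},{"dp":[33,34,0],"rotation":[0,0,0.1277],"grip":85},{"dp":[33,34,0],"rotation":[0,0,0.1277],"grip":85},{"dp":[33,34,0],"rotation":[0,0,0.1277],"grip":85},{"dp":[33,34,0],"rotation":[0,0,0.1277],"grip":85},{"dp":[33,34,0],"rotation":[0,0,0.1277],"grip":85},{"dp":[33,34,0],"rotation":[0,0,0.1277],"grip":85},{"dp":[33,34,0],"rotation":[0,0,0.1277],"grip":85},{"dp":[33,34,0],"rotation":[0,0,0.1277],"grip":85}]' 20; python3 -c "
from h import *
st();go(-100,-19.5,100)"
```

```text
t: 1.2
tool_pos: [0.5736, -0.1523, 0.2312]
ee_rot: [2.027, 2.4, -0.0]
wrist_force: [1.3, -0.3, 0.1]
gripper_width: 0.998
t 1.2 rover xy [-150.6   49.9] z 231.2 jaw 90.3 zaxis [-0. -0. -1.] F rover [-0.5 -1.2] 0.1 g 85.2 q7 0.27
dp [  60.3   61.2 -131.2]
```

```bash
python3 -m inch '[{"dp":[15,15,-10],"rotation":[0,0,-0.005],"grip":85},{"dp":[15,15,-20],"rotation":[0,0,0],"grip":85},{"dp":[15,15,-30],"rotation":[0,0,0],"grip":85},{"dp":[15,16,-35],"rotation":[0,0,0],"grip":85},{"dp":[0,0,-36],"rotation":[0,0,0],"grip":85},{"dp":[0,0,0],"rotation":[0,0,0],"grip":85},{"dp":[0,0,0],"rotation":[0,0,0],"grip":85},{"dp":[0,0,0],"rotation":[0,0,0],"grip":85},{"dp":[0,0,0],"rotation":[0,0,0],"grip":85},{"dp":[0,0,0],"rotation":[0,0,0],"grip":85}]'; python3 - <<'E'
from h import *
st();go(-100,-19.5,47)
crop("side",225,130,140,110,5,"pics/side2.png")
E
```

```text
t: 2.2
tool_pos: [0.6337, -0.0932, 0.1024]
ee_rot: [2.038, 2.387, 0.003]
wrist_force: [-0.3, -0.5, 0.4]
gripper_width: 0.998
t 2.2 rover xy [-102.   -19.1] z 102.4 jaw 89.68 zaxis [ 0.004 -0.001 -1.   ] F rover [-0.4  0.3] 0.4 g 85.2 q7 0.1
dp [  0.1   2.1 -55.4]
```

View pics/side2.png

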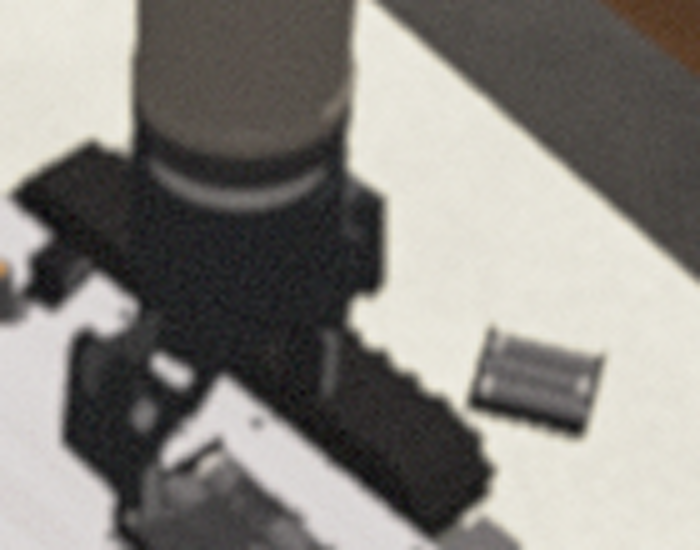

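The image shows the jaws straddling the pack. I'll lower and close to a loose cage around it, with no grip.

```bash
python3 -m inch '[{"dp":[0,2,-20],"rotation":[0,0,0.005],"grip":85},{"dp":[0,0,-20],"rotation":[0,0,0],"grip":85},{"dp":[0,0,-13],"rotation":[0,0,0],"grip":85},{"dp":[0,0,-4],"rotation":[0,0,0],"grip":85},{"dp":[0,0,0],"rotation":[0,0,0],"grip":64},{"dp":[0,0,0],"rotation":[0,0,0],"grip":64},{"dp":[0,0,0],"rotation":[0,0,0],"grip":64},{"dp":[0,0,0],"rotation":[0,0,0],"grip":63},{"dp":[0,0,0],"rotation":[0,0,0],"grip":63},{"dp":[0,0,0],"rotation":[0,0,0],"grip":63}]' 20; python3 - <<'E'
from h import *
st();go(-100,0,44)
crop("top",178,155,160,120,5,"pics/top2.png")
E
```

```text
t: 3.25
tool_pos: [0.6339, -0.0906, 0.0443]
ee_rot: [2.032, 2.393, 0.003]
wrist_force: [2.3, 0.3, 1.0]
gripper_width: 0.742
t 3.25 rover xy [-99.5 -19.7] z 44.3 jaw 90.02 zaxis [ 0.003 -0.    -1.   ] F rover [-0.1 -2.3] 1.0 g 63.3 q7 0.08
dp [-19.4  -3.7  -0.3]
```

```bash
python3 -m inch '[{"dp":[-2,-0.3,0],"rotation":[0,0,0],"grip":63},{"dp":[-3,-0.5,0],"rotation":[0,0,0],"grip":63},{"dp":[-4,-0.7,0],"rotation":[0,0,0],"grip":63},{"dp":[-4,-0.7,0],"rotation":[0,0,0],"grip":63},{"dp":[-4,-0.7,0],"rotation":[0,0,0],"grip":63},{"dp":[-3,-0.4,0],"rotation":[0,0,0],"grip":63},{"dp":[-1,-0.2,0],"rotation":[0,0,0],"grip":63},{"dp":[0,0,0],"rotation":[0,0,0],"grip":63},{"dp":[0,0,0],"rotation":[0,0,0],"grip":63},{"dp":[0,0,0],"rotation":[0,0,0],"grip":63}]'; python3 - <<'E'
from h import *
st()
E
```

```text
t: 4.3
tool_pos: [0.6108, -0.0944, 0.0428]
ee_rot: [-2.033, -2.394, 0.002]
wrist_force: [0.7, 0.1, -0.1]
gripper_width: 0.739
t 4.3 rover xy [-99.5   3.7] z 42.8 jaw 90.01 zaxis [-0.002 -0.    -1.   ] F rover [-0.  -0.7] -0.1 g 63.1 q7 0.09
```

```bash
python3 -m inch '[{"dp":[1.2,0.2,0],"rotation":[0,0,0],"grip":63},{"dp":[1.2,0.2,0],"rotation":[0,0,0],"grip":63},{"dp":[1.2,0.2,0],"rotation":[0,0,0],"grip":63},{"dp":[0,0,0],"rotation":[0,0,0],"grip":63},{"dp":[0,0,0],"rotation":[0,0,0],"grip":62},{"dp":[0,0,0],"rotation":[0,0,0],"grip":61},{"dp":[0,0,0],"rotation":[0,0,0],"grip":60},{"dp":[0,0,0],"rotation":[0,0,0],"grip":60},{"dp":[0,0,0],"rotation":[0,0,0],"grip":60},{"dp":[0,0,0],"rotation":[0,0,0],"grip":60}]' 20; python3 - <<'E'
from h import *
st()
E
```

```text
t: 5.3
tool_pos: [0.6153, -0.0935, 0.0433]
ee_rot: [2.033, 2.395, 0.0]
wrist_force: [-1.4, -0.0, -0.5]
gripper_width: 0.705
t 5.3 rover xy [-99.4  -0.8] z 43.3 jaw 90.02 zaxis [ 0. -0. -1.] F rover [0.2 1.4] -0.5 g 60.2 q7 0.08
```

```bash
python3 -m inch '[{"dp":[-0.7,-0.1,0],"rotation":[0,0,0],"grip":60},{"dp":[0,0,0],"rotation":[0,0,0],"grip":60},{"dp":[0,0,0],"rotation":[0,0,0],"grip":75},{"dp":[0,0,0],"rotation":[0,0,0],"grip":75},{"dp":[0,0,0],"rotation":[0,0,0],"grip":75},{"dp":[0,0,10],"rotation":[0,0,0],"grip":75},{"dp":[0,0,25],"rotation":[0,0,0],"grip":75},{"dp":[3,-20,25],"rotation":[0,0,0],"grip":75},{"dp":[4,-22,0],"rotation":[0,0,0],"grip":20},{"dp":[4,-22,0],"rotation":[0,0,0],"grip":20}]' 20; python3 - <<'E'
from h import *
st();go(-168,0,46)
E
```

```text
t: 6.3
tool_pos: [0.6269, -0.1582, 0.1059]
ee_rot: [2.03, 2.393, 0.003]
wrist_force: [0.1, -0.3, -0.5]
gripper_width: 0.553
t 6.3 rover xy [-165.1   -1.8] z 105.9 jaw 90.07 zaxis [ 0.004 -0.001 -1.   ] F rover [-0.3 -0.1] -0.5 g 47.2 q7 0.21
dp [ -1.3  -3.2 -59.9]
```

Lower behind the pack, then look.

```bash
python3 -m inch '[{"dp":[0,-4,0],"rotation":[0,0,0],"grip":20},{"dp":[-1,0,-10],"rotation":[0,0,0],"grip":20},{"dp":[0,0,-20],"rotation":[0,0,0],"grip":20},{"dp":[0,0,-20],"rotation":[0,0,0],"grip":20},{"dp":[0,0,-10],"rotation":[0,0,0],"grip":20},{"dp":[0,0,0],"rotation":[0,0,0],"grip":20},{"dp":[0,0,0],"rotation":[0,0,0],"grip":20},{"dp":[0,0,0],"rotation":[0,0,0],"grip":20},{"dp":[0,0,0],"rotation":[0,0,0],"grip":20},{"dp":[0,0,0],"rotation":[0,0,0],"grip":20}]' 20; python3 - <<'E'
from h import *
st()
crop("top",178,155,160,120,5,"pics/top3.png")
E
```

```text
t: 7.3
tool_pos: [0.6247, -0.1616, 0.0436]
ee_rot: [2.033, 2.395, 0.0]
wrist_force: [0.7, -0.4, 0.1]
gripper_width: 0.232
t 7.3 rover xy [-168.     0.9] z 43.6 jaw 90.02 zaxis [ 0.001 -0.    -1.   ] F rover [-0.5 -0.6] 0.1 g 19.8 q7 0.2
```

View pics/top3.png

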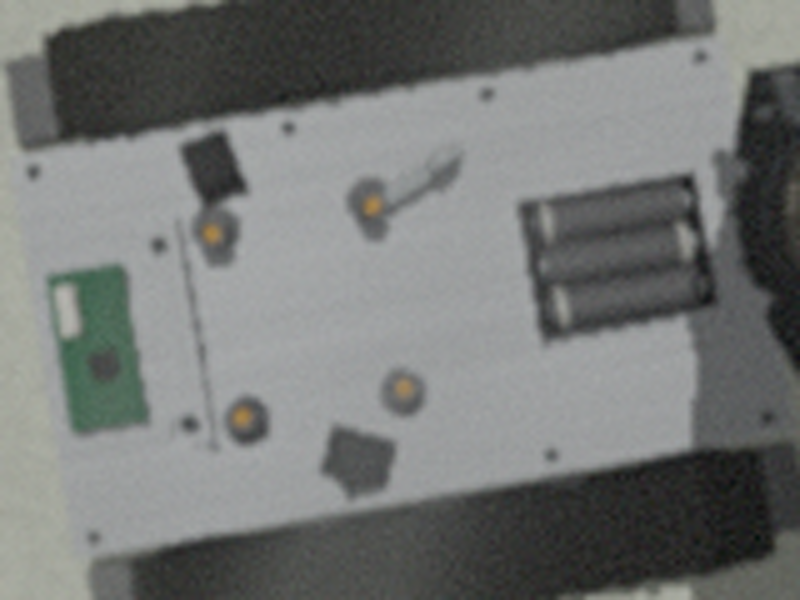

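The pack now looks aligned, with corners at (521,203), (694,176), (715,303) and (547,340). I'll check the pose in numbers.

```bash
cat >>h.py <<'E'
def pack(cs):
    r=(np.array([C(*p,.061) for p in cs])[:,:2]-t)@R;h=.0385;k=.03
    a,c,_,e=fit([(h,-k),(-h,-k),(-h,k),(h,k)],r);print("pack yaw",np.degrees(a).round(1),(c*1e3).round(1),e.round(1).tolist())
E
python3 -c "
from h import *
pack(((521,203),(694,176),(715,303),(547,340)))
print('70mm +x:',w(70,0,0)-w(0,0,0))"
```

```text
pack yaw 0.3 [-102.6   -0.3] [[-0.4, -0.0], [-0.2, 1.7], [1.3, -2.2], [-0.7, 0.5]]
70mm +x: [-11.33907327  69.07550519   0.        ]
```

```bash
python3 -m inch '[{"dp":[-0.6,4,0],"rotation":[0,0,0],"grip":20},{"dp":[-1.2,8,0],"rotation":[0,0,0],"grip":20},{"dp":[-1.3,8,0],"rotation":[0,0,0],"grip":20},{"dp":[-1.3,8,0],"rotation":[0,0,0],"grip":20},{"dp":[-1.4,8,0],"rotation":[0,0,0],"grip":20},{"dp":[-1.3,8,0],"rotation":[0,0,0],"grip":20},{"dp":[-1.3,8,0],"rotation":[0,0,0],"grip":20},{"dp":[-1.3,8,0],"rotation":[0,0,0],"grip":20},{"dp":[-1,6,0],"rotation":[0,0,0],"grip":20},{"dp":[-0.5,3,0],"rotation":[0,0,0],"grip":20}]'; python3 - <<'E'
from h import *
st();go(-70,0,44)
crop("top",178,155,160,120,5,"pics/top4.png")
E
```

```text
t: 8.35
tool_pos: [0.6132, -0.0913, 0.0433]
ee_rot: [-2.031, -2.396, -0.001]
wrist_force: [0.4, -0.9, -0.6]
gripper_width: 0.232
t 8.35 rover xy [-96.9   0.9] z 43.3 jaw 90.09 zaxis [-0.     0.001 -1.   ] F rover [-1.  -0.2] -0.6 g 19.8 q7 0.08
dp [-3.4 26.7  0.7]
```

View pics/top4.png

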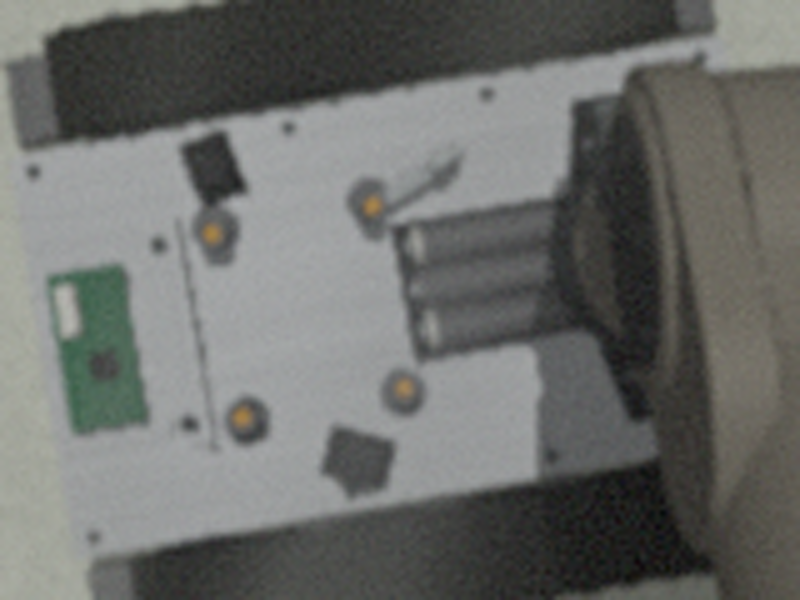

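The pack's front corners are at (394,228) and (419,360), just before the gap.

```bash
python3 -c "
from h import *
r=(np.array([C(*p,.061) for p in((394,228),(419,360))])[:,:2]-t)@R*1e3;print(r,r.mean(0))"
```

```text
[[ -7.92445732 -28.86815194]
 [ -8.70994019  29.31052191]] [-8.31719875  0.22118498]
```

```bash
python3 -m inch '[{"dp":[-0.5,4,0],"rotation":[0,0,0],"grip":20},{"dp":[-1,7,0],"rotation":[0,0,0],"grip":20},{"dp":[-1.2,8,0],"rotation":[0,0,0],"grip":20},{"dp":[-1.3,8,0],"rotation":[0,0,0],"grip":20},{"dp":[-1.3,8,0],"rotation":[0,0,0],"grip":20},{"dp":[-1.3,8,0],"rotation":[0,0,0],"grip":20},{"dp":[-1.3,8,0],"rotation":[0,0,0],"grip":20},{"dp":[-1.3,8,0],"rotation":[0,0,0],"grip":20},{"dp":[-1,7,0],"rotation":[0,0,0],"grip":20},{"dp":[-0.5,4,0],"rotation":[0,0,0],"grip":20}]'; python3 - <<'E'
from h import *
st();go(-4,0,44)
E
```

```text
t: 9.4
tool_pos: [0.6024, -0.0213, 0.0433]
ee_rot: [-2.032, -2.396, -0.0]
wrist_force: [0.5, -1.2, -0.7]
gripper_width: 0.231
t 9.4 rover xy [-26.    0.2] z 43.3 jaw 90.08 zaxis [-0.     0.001 -1.   ] F rover [-1.3 -0.3] -0.7 g 19.7 q7 -0.04
dp [-3.3 21.8  0.7]
```

```bash
python3 -m inch '[{"dp":[-0.5,3,0],"rotation":[0,0,0],"grip":20},{"dp":[-0.7,4,0],"rotation":[0,0,0],"grip":20},{"dp":[-0.7,4,0],"rotation":[0,0,0],"grip":20},{"dp":[-0.5,3,0],"rotation":[0,0,0],"grip":20},{"dp":[-0.3,2,0],"rotation":[0,0,0],"grip":20},{"dp":[-0.2,1,0],"rotation":[0,0,0],"grip":20},{"dp":[-0.2,1,0],"rotation":[0,0,0],"grip":20},{"dp":[-0.2,1,0],"rotation":[0,0,0],"grip":20},{"dp":[-0.1,1,0],"rotation":[0,0,0],"grip":20},{"dp":[0,0,0],"rotation":[0,0,0],"grip":20}]'; python3 - <<'E'
from h import *
st();go(-4,0,44)
E
```

```text
t: 10.4
tool_pos: [0.5992, -0.0024, 0.0433]
ee_rot: [-2.033, -2.395, -0.0]
wrist_force: [-0.1, -2.2, 0.1]
gripper_width: 0.234
t 10.4 rover xy [-6.9  0.3] z 43.3 jaw 90.03 zaxis [-0.  0. -1.] F rover [-2.1  0.5] 0.1 g 20.0 q7 -0.07
dp [-0.1  2.9  0.7]
```

```bash
python3 -m inch '[{"dp":[0,0.7,0],"rotation":[0,0,0],"grip":20},{"dp":[-0.2,0.7,0],"rotation":[0,0,0],"grip":20},{"dp":[-0.2,0.7,0],"rotation":[0,0,0],"grip":20},{"dp":[-0.1,0.7,0],"rotation":[0,0,0],"grip":20},{"dp":[-0.1,0.7,0],"rotation":[0,0,0],"grip":20},{"dp":[-0.1,0.5,0],"rotation":[0,0,0],"grip":20},{"dp":[-0.1,0.5,0],"rotation":[0,0,0],"grip":20},{"dp":[0,0,0],"rotation":[0,0,0],"grip":20},{"dp":[0,0,0],"rotation":[0,0,0],"grip":20},{"dp":[0,0,0],"rotation":[0,0,0],"grip":20}]'; python3 - <<'E'
from h import *
st();go(-4,0,44)
E
```

```text
t: 11.4
tool_pos: [0.5988, -0.0005, 0.0433]
ee_rot: [2.033, 2.392, -0.003]
wrist_force: [1.1, -5.4, 0.0]
gripper_width: 0.236
t 11.4 rover xy [-4.9  0.3] z 43.3 jaw 89.94 zaxis [ 0.001 -0.003 -1.   ] F rover [-5.5 -0.2] 0.0 g 20.1 q7 -0.08
dp [0.2 0.9 0.7]
```

```bash
python3 -m inch '[{"dp":[0,0.7,0],"rotation":[0,0,0],"grip":20},{"dp":[-0.2,0.7,0],"rotation":[0,0,0],"grip":20},{"dp":[-0.2,0.7,0],"rotation":[0,0,0],"grip":20},{"dp":[-0.1,0.7,0],"rotation":[0,0,0],"grip":20},{"dp":[0,0,0],"rotation":[0,0,0],"grip":20},{"dp":[0,0,0],"rotation":[0,0,0],"grip":20},{"dp":[0,0,0],"rotation":[0,0,0],"grip":20},{"dp":[0,0,0],"rotation":[0,0,0],"grip":20},{"dp":[0,0,0],"rotation":[0,0,0],"grip":20},{"dp":[0,0,0],"rotation":[0,0,0],"grip":20}]'; python3 - <<'E'
from h import *
st();go(-40,0,44)
E
```

```text
t: 12.4
tool_pos: [0.5988, -0.0004, 0.0434]
ee_rot: [2.033, 2.388, -0.006]
wrist_force: [1.5, -7.8, -0.5]
gripper_width: 0.233
t 12.4 rover xy [-4.8  0.4] z 43.4 jaw 89.85 zaxis [ 0.001 -0.006 -1.   ] F rover [-8.  -0.2] -0.5 g 19.9 q7 -0.08
dp [  6.1 -34.6   0.6]
```

The push has stalled against the stop: no movement while the force rises. I'll back off, lift, close the fingers and look.

```bash
python3 -m inch '[{"dp":[1,-8,0],"rotation":[0,0,0],"grip":20},{"dp":[2,-10,0],"rotation":[0,0,0],"grip":20},{"dp":[3,-20,0],"rotation":[0,0,0],"grip":20},{"dp":[3,-20,0],"rotation":[0,0,0],"grip":20},{"dp":[0,0,30],"rotation":[0,0,0],"grip":0},{"dp":[3,-20,35],"rotation":[0,0,0],"grip":0},{"dp":[5,-35,0],"rotation":[0,0,0],"grip":0},{"dp":[5,-35,0],"rotation":[0,0,0],"grip":0},{"dp":[0,0,0],"rotation":[0,0,0],"grip":0},{"dp":[0,0,0],"rotation":[0,0,0],"grip":0}]' 20; python3 - <<'E'
from h import *
st()
crop("top",178,155,160,120,5,"pics/top5.png")
E
```

```text
t: 13.4
tool_pos: [0.6197, -0.1437, 0.1078]
ee_rot: [-2.035, -2.392, -0.002]
wrist_force: [-0.0, 2.1, -0.1]
gripper_width: 0.004
t 13.4 rover xy [-149.6    3. ] z 107.8 jaw 89.9 zaxis [-0.001  0.002 -1.   ] F rover [ 2.1 -0.3] -0.1 g 0.3 q7 0.19
```

View pics/top5.png

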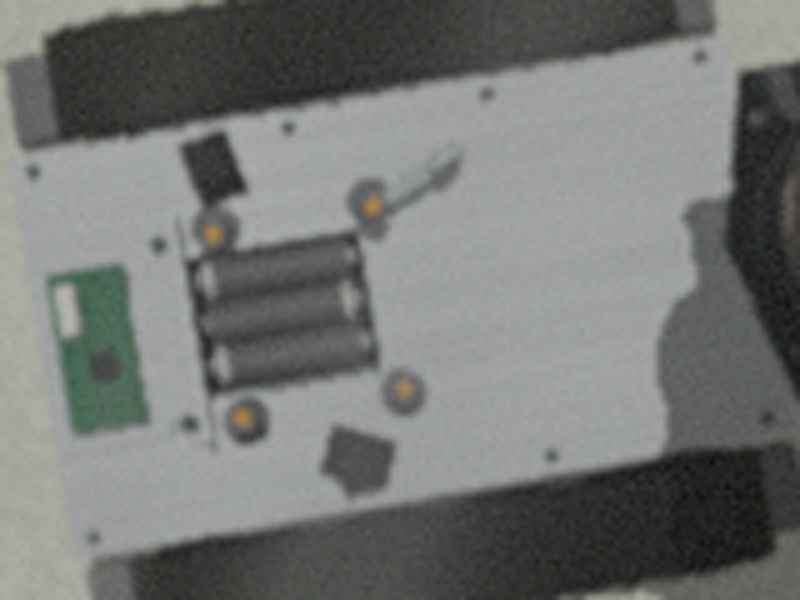

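The pack sits home between the pillars, with its front on the stop line and rear corners at (357,235) and (377,368). The bearings and the catch are unchanged. For the catch, I turn the closed fingers a quarter turn and come in on the tab's outer side.

```bash
python3 -m inch '[{"dp":[6,12.6,0],"rotation":[0,0,0.145],"grip":0},{"dp":[6,12.6,0],"rotation":[0,0,0.145],"grip":0},{"dp":[6,12.6,0],"rotation":[0,0,0.145],"grip":0},{"dp":[6,12.6,0],"rotation":[0,0,0.145],"grip":0},{"dp":[6,12.6,0],"rotation":[0,0,0.145],"grip":0},{"dp":[6,12.6,0],"rotation":[0,0,0.145],"grip":0},{"dp":[6,12.6,0],"rotation":[0,0,0.145],"grip":0},{"dp":[6,12.6,0],"rotation":[0,0,0.145],"grip":0},{"dp":[6,12.6,0],"rotation":[0,0,0.145],"grip":0},{"dp":[6,12.6,0],"rotation":[0,0,0.145],"grip":0}]'; python3 - <<'E'
from h import *
pack(((192,262),(357,235),(377,368),(213,392)))
st();go(-35,-76,90)
E
```

```text
t: 14.45
tool_pos: [0.6796, -0.0134, 0.1084]
ee_rot: [0.082, -3.14, -0.004]
wrist_force: [0.7, 0.1, -0.3]
gripper_width: 0.002
pack yaw -1.0 [45.1 -0.2] [[-2.2, 1.6], [2.4, 0.9], [2.7, -0.9], [-2.9, -1.6]]
t 14.45 rover xy [-30.8 -77.2] z 108.4 jaw 173.67 zaxis [-0.001  0.003 -1.   ] F rover [ 0.  -0.7] -0.3 g 0.2 q7 1.31
dp [ -0.5  -4.4 -18.4]
```

```bash
python3 -m inch '[{"dp":[-0.5,-2,-9],"rotation":[0,0,0.11],"grip":0},{"dp":[0,-2.4,-9],"rotation":[0,0,0],"grip":0},{"dp":[0,0,0],"rotation":[0,0,0],"grip":0},{"dp":[0,0,0],"rotation":[0,0,0],"grip":0},{"dp":[0,0,0],"rotation":[0,0,0],"grip":0},{"dp":[0,0,0],"rotation":[0,0,0],"grip":0},{"dp":[0,0,0],"rotation":[0,0,0],"grip":0},{"dp":[0,0,0],"rotation":[0,0,0],"grip":0},{"dp":[0,0,0],"rotation":[0,0,0],"grip":0},{"dp":[0,0,0],"rotation":[0,0,0],"grip":0}]'; python3 - <<'E'
from h import *
st();go(-35,-76,62)
crop("top",178,155,160,120,5,"pics/top6.png")
E
```

```text
t: 15.45
tool_pos: [0.6795, -0.0217, 0.0904]
ee_rot: [-0.239, 3.132, 0.0]
wrist_force: [-0.2, -0.5, 0.3]
gripper_width: 0.001
t 15.45 rover xy [-38.9 -75.8] z 90.4 jaw 179.4 zaxis [ 0.  0. -1.] F rover [-0.5  0.3] 0.3 g 0.1 q7 1.4
dp [ -0.4   3.9 -28.4]
```

View pics/top6.png

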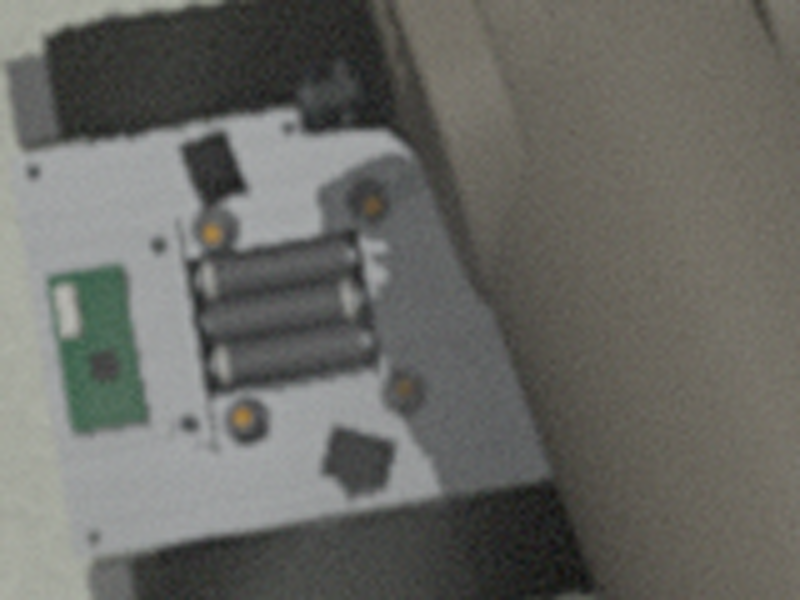

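The top view is blocked by the arm, with the gripper edge at (330,95); the pack still sits home. I'll lower beside the tab and watch the forces.

```bash
python3 -m inch '[{"dp":[-0.4,4,-5],"rotation":[0,0,0],"grip":0},{"dp":[0,0,-8],"rotation":[0,0,0],"grip":0},{"dp":[0,0,-8],"rotation":[0,0,0],"grip":0},{"dp":[0,0,-5],"rotation":[0,0,0],"grip":0},{"dp":[0,0,-2],"rotation":[0,0,0],"grip":0},{"dp":[0,0,0],"rotation":[0,0,0],"grip":0},{"dp":[0,0,0],"rotation":[0,0,0],"grip":0},{"dp":[0,0,0],"rotation":[0,0,0],"grip":0},{"dp":[0,0,0],"rotation":[0,0,0],"grip":0},{"dp":[0,0,0],"rotation":[0,0,0],"grip":0}]'; python3 - <<'E'
from h import *
st()
im=bot.read_camera("side")
crop("side",200,130,150,112,5,"pics/side3.png")
# push path: finger face flush, orientation a
prev=None
for a in np.r_[1.95,1.76,1.57:-.01:-.1309]:
    o=min(a,1.5708); n=np.array([np.cos(o),np.sin(o)])
    u=np.array([-np.sin(a),np.cos(a)]);m=np.array([np.cos(a),np.sin(a)])
    c=np.array([0,-39.5])+38*u-2.5*m-11.6*n
    if a>1.6: c=np.array([0,-39.5])+46*u-2.5*m; c=np.array([-35,c[1]-11.6])
    W=R@c
    print(round(a,2),c.round(1),None if prev is None else (W-prev).round(1)); prev=W
E
```

```text
t: 16.5
tool_pos: [0.6792, -0.0177, 0.0626]
ee_rot: [-0.239, 3.132, -0.0]
wrist_force: [0.1, -0.8, 0.5]
gripper_width: 0.003
t 16.5 rover xy [-34.9 -76.1] z 62.6 jaw 179.4 zaxis [ 0.001 -0.    -1.   ] F rover [-0.8  0. ] 0.5 g 0.2 q7 1.38
1.95 [-35.  -70.5] None
1.76 [-35.  -62.2] [-8.1 -1.3]
1.57 [-38.  -53.6] [-8.  -4.4]
1.44 [-39.5 -48.5] [-4.8 -2.3]
1.31 [-40.4 -43.3] [-5.  -1.7]
1.18 [-40.5 -38. ] [-5.2 -1. ]
1.05 [-40.  -32.7] [-5.3 -0.3]
0.92 [-38.7 -27.5] [-5.3  0.4]
0.78 [-36.8 -22.6] [-5.2  1.1]
0.65 [-34.3 -17.9] [-5.   1.7]
0.52 [-31.2 -13.6] [-4.7  2.4]
0.39 [-27.5  -9.8] [-4.4  3. ]
0.26 [-23.4  -6.4] [-4.   3.5]
0.13 [-18.9  -3.7] [-3.5  4. ]
-0.0 [-14.1  -1.5] [-2.9  4.4]
```

View pics/side3.png

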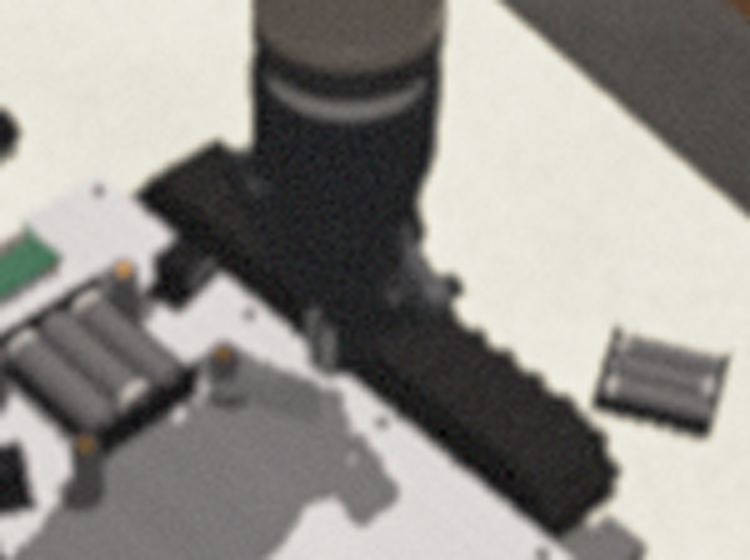

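The side view shows the fingertip at (320,345) beside the tab on its outer side, clear of the track. I start the sweep in +y.

```bash
python3 -m inch '[{"dp":[-2.7,-0.8,0],"rotation":[0,0,0],"grip":0},{"dp":[-2.7,-0.8,0],"rotation":[0,0,0],"grip":0},{"dp":[-2.7,-0.8,0],"rotation":[0,0,0],"grip":0},{"dp":[-2.7,-0.8,0],"rotation":[0,0,0],"grip":0},{"dp":[-2.7,-0.8,0],"rotation":[0,0,0],"grip":0},{"dp":[-2.7,-0.8,0],"rotation":[0,0,0],"grip":0},{"dp":[-2.7,-0.8,0],"rotation":[0,0,0],"grip":0},{"dp":[-2.7,-0.8,0],"rotation":[0,0,0],"grip":0},{"dp":[0,0,0],"rotation":[0,0,0],"grip":0},{"dp":[0,0,0],"rotation":[0,0,0],"grip":0}]'; python3 - <<'E'
from h import *
st()
E
```

```text
t: 17.6
tool_pos: [0.6568, -0.0238, 0.0621]
ee_rot: [0.239, -3.131, -0.001]
wrist_force: [-0.7, 0.5, -0.3]
gripper_width: -0.003
t 17.6 rover xy [-37.3 -53.1] z 62.1 jaw 179.42 zaxis [-0.001  0.    -1.   ] F rover [0.7 0.6] -0.3 g -0.3 q7 1.38
```

```bash
python3 -m inch '[{"dp":[-4.8,-2.6,0],"rotation":[0,0,-0.131],"grip":0},{"dp":[-5,-1.7,0],"rotation":[0,0,-0.131],"grip":0},{"dp":[-5.2,-1,0],"rotation":[0,0,-0.131],"grip":0},{"dp":[-5.3,-0.3,0],"rotation":[0,0,-0.131],"grip":0},{"dp":[-5.3,0.4,0],"rotation":[0,0,-0.131],"grip":0},{"dp":[-5.2,1.1,0],"rotation":[0,0,-0.131],"grip":0},{"dp":[-5,1.7,0],"rotation":[0,0,-0.131],"grip":0},{"dp":[-2.4,1.2,0],"rotation":[0,0,-0.065],"grip":0},{"dp":[0,0,0],"rotation":[0,0,0],"grip":0},{"dp":[0,0,0],"rotation":[0,0,0],"grip":0}]'; python3 - <<'E'
from h import *
st()
crop("side",200,150,150,112,5,"pics/side4.png")
E
```

```text
t: 18.6
tool_pos: [0.6189, -0.0249, 0.0622]
ee_rot: [-1.263, -2.876, 0.0]
wrist_force: [-0.2, 0.3, 0.5]
gripper_width: -0.001
t 18.6 rover xy [-32.2 -15.5] z 62.2 jaw 123.25 zaxis [-0.001  0.    -1.   ] F rover [0.3 0.2] 0.5 g -0.1 q7 0.5
```

View pics/side4.png

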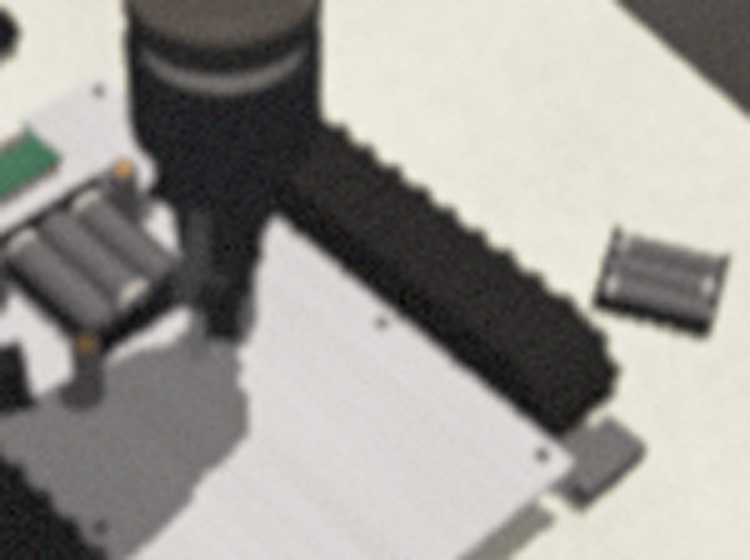

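The bar has left its old place, and its tip shows at (195,330) at the left foot of the fingers. I continue to shut.

```bash
python3 -m inch '[{"dp":[-3.5,1.6,0],"rotation":[0,0,-0.08],"grip":0},{"dp":[-4.4,3,0],"rotation":[0,0,-0.131],"grip":0},{"dp":[-4,3.5,0],"rotation":[0,0,-0.131],"grip":0},{"dp":[-3.5,4,0],"rotation":[0,0,-0.131],"grip":0},{"dp":[-2.5,4.2,0],"rotation":[0,0,-0.107],"grip":0},{"dp":[-0.1,1,0],"rotation":[0,0,0],"grip":0},{"dp":[-0.2,1,0],"rotation":[0,0,0],"grip":0},{"dp":[0,0,0],"rotation":[0,0,0],"grip":0},{"dp":[0,0,0],"rotation":[0,0,0],"grip":0},{"dp":[0,0,0],"rotation":[0,0,0],"grip":0}]'; python3 - <<'E'
from h import *
st()
E
```

```text
t: 19.65
tool_pos: [0.6018, -0.0099, 0.0624]
ee_rot: [2.034, 2.391, -0.002]
wrist_force: [1.3, -4.7, -1.3]
gripper_width: -0.003
t 19.65 rover xy [-14.6  -1. ] z 62.4 jaw 89.92 zaxis [ 0.001 -0.003 -1.   ] F rover [-4.9 -0.5] -1.3 g -0.2 q7 -0.04
```

```bash
python3 -m inch '[{"dp":[-0.1,1,0],"rotation":[0,0,0],"grip":0},{"dp":[-0.2,1,0],"rotation":[0,0,0],"grip":0},{"dp":[-0.2,1,0],"rotation":[0,0,0],"grip":0},{"dp":[-0.2,1,0],"rotation":[0,0,0],"grip":0},{"dp":[0,0,0],"rotation":[0,0,0],"grip":0},{"dp":[0,0,0],"rotation":[0,0,0],"grip":0},{"dp":[0,0,0],"rotation":[0,0,0],"grip":0},{"dp":[0,0,0],"rotation":[0,0,0],"grip":0},{"dp":[0,0,0],"rotation":[0,0,0],"grip":0},{"dp":[0,0,0],"rotation":[0,0,0],"grip":0}]'; python3 - <<'E'
from h import *
st()
E
```

```text
t: 20.65
tool_pos: [0.6017, -0.0097, 0.0624]
ee_rot: [2.034, 2.386, -0.007]
wrist_force: [2.4, -8.2, 0.3]
gripper_width: -0.002
t 20.65 rover xy [-14.4  -1. ] z 62.4 jaw 89.79 zaxis [ 0.002 -0.007 -1.   ] F rover [-8.5 -1. ] 0.3 g -0.1 q7 -0.05
```

The catch is at its hard limit: it moved 0.2 mm for 4 mm commanded, and x matches the shut geometry. I'll retreat and check.

```bash
python3 -m inch '[{"dp":[1,-6,0],"rotation":[0,0,0],"grip":0},{"dp":[2,-12,0],"rotation":[0,0,0],"grip":0},{"dp":[2,-15,0],"rotation":[0,0,0],"grip":0},{"dp":[2,-10,25],"rotation":[0,0,0],"grip":0},{"dp":[3,-20,35],"rotation":[0,0,0],"grip":0},{"dp":[5,-30,30],"rotation":[0,0,0],"grip":0},{"dp":[5,-35,20],"rotation":[0,0,0],"grip":0},{"dp":[5,-35,0],"rotation":[0,0,0],"grip":0},{"dp":[0,-20,0],"rotation":[0,0,0],"grip":0},{"dp":[0,0,0],"rotation":[0,0,0],"grip":0}]'; python3 - <<'E'
from h import *
st()
a=bot.read_camera("top")[155:255,178:278];b=bot.read_camera("side")[140:240,170:270]
f=lambda i:cv2.resize(i,(400,400),interpolation=cv2.INTER_CUBIC)
cv2.imwrite("pics/end.png",np.hstack([f(a),f(b)])[:,:,::-1])
E
```

```text
t: 21.65
tool_pos: [0.6241, -0.1926, 0.1717]
ee_rot: [2.044, 2.384, -0.005]
wrist_force: [-0.8, 0.1, -0.7]
gripper_width: -0.001
t 21.65 rover xy [-198.6    6.5] z 171.7 jaw 89.47 zaxis [-0.001 -0.003 -1.   ] F rover [0.2 0.7] -0.7 g -0.1 q7 0.28
```

View pics/end.png

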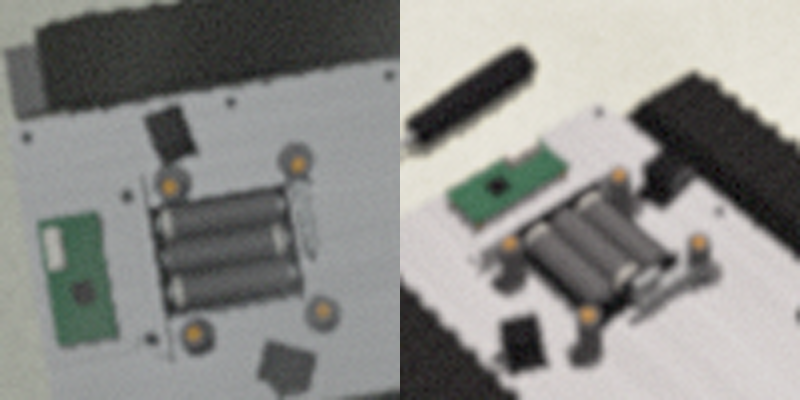

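The end pictures show the catch bar from (297,163) to (313,255), parallel to the line between the rear pillars, so it is shut. The pack is on the stop line, and the bearings and driver are in place. Handing in.

```bash
python3 -c "
from h import *
st();print(bot.close_job())"
```

```text
t 21.75 rover xy [-191.9    4.6] z 171.8 jaw 89.88 zaxis [-0.001  0.002 -1.   ] F rover [ 0.9 -0.1] 0.9 g -0.1 q7 0.28
the job is handed in; nothing more can be done
None
```

The pack is home against the stop bar and the catch is shut behind it. I handed the job in at t = 21.75 s of the 61 s allowed, with the arm clear of everything.

- **Pack:** I slid the middle-sized pack across the deck between the fingers to square it up. The jaws closed on it lightly once, without lifting. Two fingertips then pushed it through the gap until it stalled at the stop, with about 8 N on the wrist.
- **Catch:** I swept the tab round with closed fingers until it stalled at its hard limit. It moved 0.2 mm for about 4 mm commanded, at about 8.5 N.
- **Last checks:** In the final top and side pictures the pack's front is on the stop line and the bar runs parallel to the line between the rear pillars. The bearing blocks and the driver's handle look unmoved. The can was not in the final crops, and the arm stayed well away from it.
- **Disagreement:** A corner fit of the pack at home gave x = 45.1 mm and yaw -1°, with errors up to about 3 mm. The nominal is 46 mm and 0°. I put this down to blurred corner readings, because the stall at the stop agrees with home.

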